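Hang the lift-off guard door on its two pintles and shut it

TASK

Take the blue guard door out of its slotted stand and hang it, standing well open, on the guard frame: lower it gently so that both hinge sockets go over the two upright pintles together and sit fully home. The pintles may stand a little to the left or right of the middle of the hinge post, so feel for them and never force the door; once it hangs, swing it gently shut against the jamb under the yellow keeper, and leave the caps, pins, stone and wrench standing as they are.

Things in the scene. Friction and masses are not known exactly. Their poses are not given: they have to be found in the camera images.
- door: Blue-framed door leaf with clear window, upright, 12 mm thick, 150 mm high, 0.17 to 0.35 kg. Origin on its hinge axis, level with its lower edge; z up the axis. The panel lies along its own -x: x -17..-146, y -6..6, z 0..150 mm. +y is the outside face. At the start it stands in the stand's slot, sockets away from the robot.
- door_top (a point): Middle of the door's top edge, (-80, 0, 150) mm in the door's frame. The solid top rail (18 mm deep, 12 mm thick) can be pinched from above anywhere along it.
- socket_low (a point): Mouth (underside centre) of the lower socket, (0, 0, 15) mm in the door's frame. Steel tube on the hinge axis, 26 mm outside (eight-sided), 12 mm bore, 25 mm long, open at both ends, joined to the panel by an 8 mm thick strap.
- socket_up (a point): Mouth (underside centre) of the upper socket, (0, 0, 110) mm in the door's frame; the same tube as the lower.
- latch_edge (a point): Middle of the door's free vertical edge: (-146, 0, 75) mm in the door's frame. To shut the hung door, push its outside face 80 to 110 mm from the hinge axis, clear of the keeper tab.
- stand: Black fixed stand, base 120 x 80 x 12 mm, with two rails 90 mm long (along its x) that form a slot 15 mm wide from z = 12 to 42 mm; the door's lower edge rests at z = 12 mm. Origin at the centre of its underside. Lift the door over 30 mm to clear it.
- guard_frame: Fixed frame. Origin on the bench; x points into the guard, y left. Base plate x -30..100, y -108..108, 10 mm thick; clear rear window 155 mm high. Hinge post x 24..48, y 50..100 mm, 178 mm high, with a dark hinge strip (x 18..24) and two brackets with pintles on its front. Door shut: its -x along frame -y. Open by 90 degrees: its x along frame x, leaf towards the robot. It stays where left.
- hinge_nominal (a point): Fixed to the frame at (0, 75, 45) mm: where the door's origin is with the door fully home if the hinge strip is centred. The strip is clamped through slots: both pintles together stand anywhere from 10 mm right to 10 mm left (frame y) of here, which no pose tells; along x they are exact. They stay put when pushed. The home door has 1 to 2 mm of play.
- pintle_nominal (a point): Tip of the upper pintle if the strip is centred: (0, 75, 171) mm in the frame. Each pintle is brass, 9.5 mm diameter, 16 mm long, its flat tip chamfered by 1 mm, on a shoulder 18 mm across on which the socket rests when home (shoulders at z = 60 and 155 mm; lower tip at 76 mm).
- bring_in (a point): (-40, 75, 67) mm in the frame, in front of the hinge. The lower socket cannot pass the upper pintle from above: bring the door's origin in level through here, lower edge 63 to 80 mm above the bench, to the hinge, then lower it. Sockets meet both pintle tips with the lower edge at 61 mm; home is 45 mm.
- jamb_stop (a point): Front face of the jamb post, (9, -60, 120) mm in the frame; post y -97..-47, x 9..39 mm, the shut door rests against it or stops up to 3 mm short. A yellow keeper tab on top (x -10..39, y -97..-55, z 199..205 mm) reaches over the shut door's top edge with 4 mm to spare, so the door goes on only while open.
- cap_a: White stepped plastic cap, 30 mm across, 50 mm high, standing on the bench; origin under its centre. Leave alone.
- cap_b: As cap_a. Leave alone.
- cap_c: As cap_a. Leave alone.
- pin_a: Steel setting pin, 16 mm across, 32 mm high, standing on the guard's base plate; origin under its centre. Leave alone.
- pin_b: As pin_a. Leave alone.
- oil_stone: Dark dressing stone 48 x 20 x 8 mm lying on the bench; origin under its centre. Leave alone.
- torque_wrench: Torque wrench 352 x 67 x 40 mm lying on the bench at the left, along x; origin under its centre. Leave alone.

How it is judged:
On the way:
1. the door hangs upright on both pintles, fully home, and still open by more than about 20 degrees (horizontal distance between door and hinge_nominal below 0.014 m and z of door in the frame of hinge_nominal between -0.004 and 0.004 m and angle between door's own z axis and vertical below 0.08 rad and angle between the x axis of door and the x axis of guard_frame, either way round below 1.2 rad), for 0.2 s.
At the end, for the whole second after the job is handed in: The door is fully home on both pintles (origin within 4 mm of its home height and within 14 mm of the nominal hinge point seen from above, tilted less than 4.5 degrees), shut to within 4 degrees with its free edge at the jamb, at rest and released (horizontal distance between door and hinge_nominal below 0.014 m and z of door in the frame of hinge_nominal between -0.004 and 0.004 m and angle between door's own z axis and vertical below 0.08 rad and angle between the x axis of door and the y axis of guard_frame, either way round below 0.07 rad and y of latch_edge in the frame of guard_frame below -0.04 m and linear speed of door below 0.02 m/s and angular speed of door below 0.1 rad/s and contact force between door and the fingers below 0.2 N); the robot touches nothing.
It fails at once if the door is forced against the frame or its pintles (over 40 N) (contact force between door and guard_frame above 40 N).
It fails at once if the gripper or arm is driven against the frame (over 25 N) (contact force between the arm and guard_frame above 25 N).
It fails at once if the door is dropped or toppled (angle between door's own z axis and vertical above 0.5 rad).
It fails at once if a bystander (caps, pins, stone, wrench) is pushed more than 25 mm or toppled (distance of any of cap_a, cap_b, cap_c, pin_a, pin_b, oil_stone, torque_wrench from where it was at the start of the episode above 0.025 m or angle between any of cap_a, cap_b, cap_c, pin_a, pin_b's own z axis and vertical above 0.4 rad).
It also fails if it takes over 72 s, if anything falls off the work surface, if the arm or the gripper's body presses on something with over 40 N, if the wrist force passes 120 N, or if a joint passes its speed limit or range.

ROBOT

A 6-joint arm with a two-finger parallel gripper is mounted at the origin on a cart in front of the work surface, level with it; the furniture and walls round the work are solid. World frame = base frame: x ahead of the robot, y to its left, z up, the work surface at z = 0. Lengths are in m, angles in rad, forces in N, time in s.
With the tool pointing down it reaches from about 0.3 to 0.825 m from the base axis. Payload 5.4 kg.
Tool frame: the origin (TCP) lies midway between the tips of the shut fingers; the grasp point (between the pads) lies 19 mm behind it; z points along the fingers, y is the line along which they close (so a half turn about z gives the same grasp; the last joint's range is limited). The gripper opens to 92 mm and grips with 3 to 60 N. Pads are 20 mm wide; open, the fingers measure 128 mm over their backs; the gripper's body (75 mm by 189 mm) begins 69 mm behind the grasp point.
Start: joints at [0.958, 0.158, 1.597, -0, 1.386, -0.21], TCP at [0.225, 0.529, 0.215] pointing down, gripper open.
Joint ranges: [-2.91, 2.91], [-0.94, 2.29], [0.18, 2.7], [-1.29, 4.43], [0.17, 2.64], [-3, 3]. Speed limits (rad/s): [2.57, 2.57, 3.14, 3.14, 3.14, 3.14].

INTERFACE

Orientations are given as [roll, pitch, yaw] about the fixed x, y, z axes, in that order (R = Rz(yaw) Ry(pitch) Rx(roll)).
In Python, from plant import bot, move_gripper, kin, vision, telemetry gives the robot as it stands. Calls block until the motion is done:
- bot.movep(position, orientation): joint-space move of the TCP to a pose.
- bot.line_to(position, ori=None, rate=0.15, max_force=None): straight line of the TCP; ori=None keeps the orientation; rate is the mean speed in m/s. With max_force (N) it stops when the force on the tool has changed by that much, and returns True; else False.
- bot.goto_joints(angles): joint-space move.
- move_gripper(opening, f_grip=None): finger opening in m; f_grip is the grip in N (None keeps the last); returns when the fingers have stopped.
- bot.sleep(seconds).
- kin.solve_ik(position, orientation): joint angles nearest the present ones, or None.
- vision.camera(name): name is "scene" or "top"; returns a dict with "image" (384x512x3 uint8, red, green, blue), "fx", "fy", "cx", "cy" (pixels), "rvec" (rotation vector, rad) and "tvec" (3), from world to camera coordinates, as OpenCV has them. Camera axes: x right, y down, z forward; pixel columns grow to the right and rows downward; lengths in m; the calibration is good to about 2 mm. A picture is of the moment at which its call begins. There is no depth.
A pose or a line that the arm cannot do raises bot.PlanningError and nothing moves.
- bot.finish_job(): hands the job in; it is judged then, once.
Readings, each from a call of its own:
- telemetry.get_t(): time.
- telemetry.get_joints(): joint angles.
- telemetry.get_joint_vel(): joint speeds.
- telemetry.get_joint_torque(): joint torques, N m.
- telemetry.get_tool_pos(): TCP position.
- telemetry.get_tool_rot(): TCP orientation.
- telemetry.get_force(): force on the tool from outside, world axes, zero at the start.
- telemetry.get_torque(): the same for the moment, N m.
- telemetry.get_finger_gap(): finger opening in m.
- telemetry.get_grip_force(): force on a finger pad.
Only numpy, scipy, OpenCV 4.12 (cv2) and the standard library are available. Lean on these libraries where they do the work, as an engineer would, in place of code of your own. Each camera call takes 0.05 s, during which the arm holds its last target. There are 200 camera calls.

## Working session

There is one attempt and no reset: what is moved stays moved. The work goes in short steps, each a Python script; the robot and the scene stay as the last script left them, time stands still between calls to the robot, and variables do not carry over. Pictures are saved under pics/ and viewed, at most 10 in all, crops included, and the job is handed in when it is done.

```bash
mkdir -p pics; ls; python3 - <<'E'
from plant import vision,telemetry
import cv2,numpy as np
for n in("scene","top"):
    c=vision.camera(n);cv2.imwrite(f"pics/{n}0.png",cv2.resize(c["image"][:,:,::-1],(800,600),interpolation=cv2.INTER_CUBIC));cv2.imwrite(f"raw_{n}.png",c["image"][:,:,::-1])
    R=cv2.Rodrigues(np.array(c["rvec"]))[0];print(n,c["fx"],c["cx"],c["cy"],-R.T@np.array(c["tvec"]),R[2])
print(telemetry.get_t(),telemetry.get_force(),telemetry.get_tool_rot())
E
```

```text
pics
scene 435.8736758865587 261.76990700416474 196.19059872822305 [ 0.09475924 -1.02841676  0.63888575] [ 0.38000699  0.80708198 -0.45189974]
top 436.8893343635694 255.1968986151264 197.8219757644814 [ 0.28361208 -0.07956271  1.46086888] [ 0.17909441  0.01222671 -0.98375591]
0.1 [ 0.50164311  0.49228682 -0.2043729 ] [-3.13998121e+00 -3.55685878e-04  2.73878565e+00]
```

View pics/scene0.png

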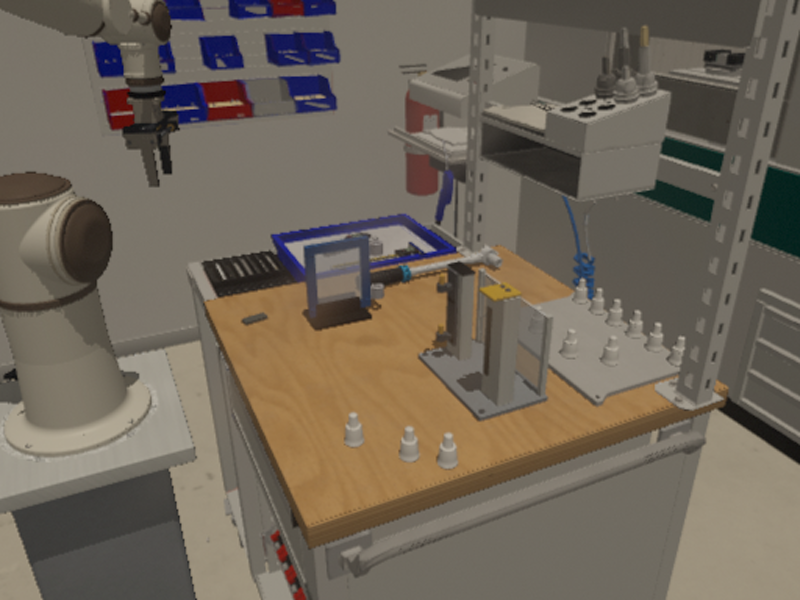

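View pics/top0.png

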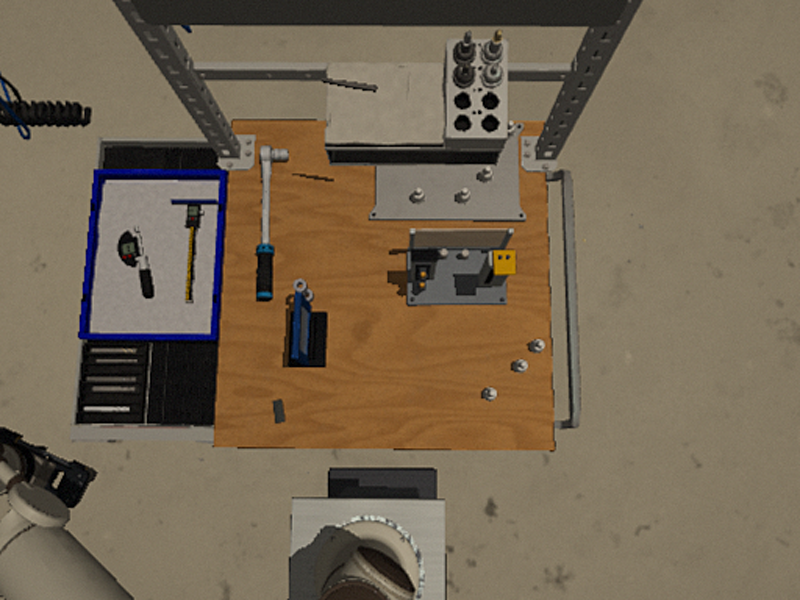

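The scene view shows the door in its stand at about (338,280) and the frame at (490,340). In the top view the door's top rail runs about (300,290)-(295,365), with its sockets at the far end. The plate's front edge runs (407,304)-(507,304), and the yellow keeper is at (503,262). Next I'll crop in closer.

```bash
cat > h.py <<'E'
import cv2,numpy as np
from plant import bot,move_gripper,kin,vision,telemetry
def cam(n):
    c=vision.camera(n);c["R"]=cv2.Rodrigues(np.array(c["rvec"]))[0];c["t"]=np.array(c["tvec"]).ravel();c["K"]=np.array([[c["fx"],0,c["cx"]],[0,c["fy"],c["cy"]],[0,0,1]]);return c
def ray(c,p,z):
    d=c["R"].T@np.linalg.solve(c["K"],[p[0],p[1],1]);o=-c["R"].T@c["t"];return o+d*(z-o[2])/d[2]
def proj(c,X): return cv2.projectPoints(np.array(X,float).reshape(-1,3),np.array(c["rvec"]),np.array(c["tvec"]),c["K"],None)[0][:,0]
E
python3 - <<'E'
from h import *
a=cam("top");b=cam("scene")
A=a["image"][:,:,::-1];B=b["image"][:,:,::-1]
up=lambda I,s:cv2.resize(I,None,fx=s,fy=s,interpolation=cv2.INTER_CUBIC)
cv2.imwrite("pics/c1.png",np.hstack([up(A[170:240,175:220],8)[:560],up(A[140:202,255:335],5.5)[:341] if 0 else cv2.copyMakeBorder(up(A[140:202,255:335],5),0,250,0,0,cv2.BORDER_CONSTANT)]))
hsv=cv2.cvtColor(A,cv2.COLOR_BGR2HSV)
for nm,lo,hi,roi in(("blue",(100,80,30),(130,255,255),(180,180,35,60)),("yel",(22,150,120),(35,255,255),(310,150,25,35))):
    m=cv2.inRange(hsv,lo,hi);k=np.zeros_like(m);x,y,w,h=roi;k[y:y+h,x:x+w]=m[y:y+h,x:x+w]
    r=cv2.minAreaRect(cv2.findNonZero(k));print(nm,r,cv2.boxPoints(r).tolist(),cv2.countNonZero(k))
    for p in cv2.boxPoints(r): print(ray(a,p,.205 if nm=="yel" else .162))
for p in((407,304),(507,304)):print(ray(a,np.array(p)/1.5625,.01))
E
```

```text
blue ((192.19873046875, 209.9356689453125), (11.171448707580566, 45.82792282104492), 2.0454084873199463) [[185.79872131347656, 232.6356658935547], [187.4344024658203, 186.8369598388672], [198.59873962402344, 187.2356719970703], [196.9630584716797, 233.0343780517578]] 310
[0.41288755 0.14264328 0.162     ]
[0.55243559 0.1429891  0.162     ]
[0.55145157 0.10894714 0.162     ]
[0.41198308 0.10924165 0.162     ]
yel ((322.5, 167.5), (13.0, 11.0), 90.0) [[317.0, 161.0], [328.0, 161.0], [328.0, 174.0], [317.0, 174.0]] 23
[ 0.62455317 -0.24600811  0.205     ]
[ 0.62477392 -0.27854242  0.205     ]
[ 0.58523301 -0.27774627  0.205     ]
[ 0.58500259 -0.24538958  0.205     ]
[ 0.55908922 -0.07927891  0.01      ]
[ 0.56074035 -0.29522689  0.01      ]
```

View pics/c1.png

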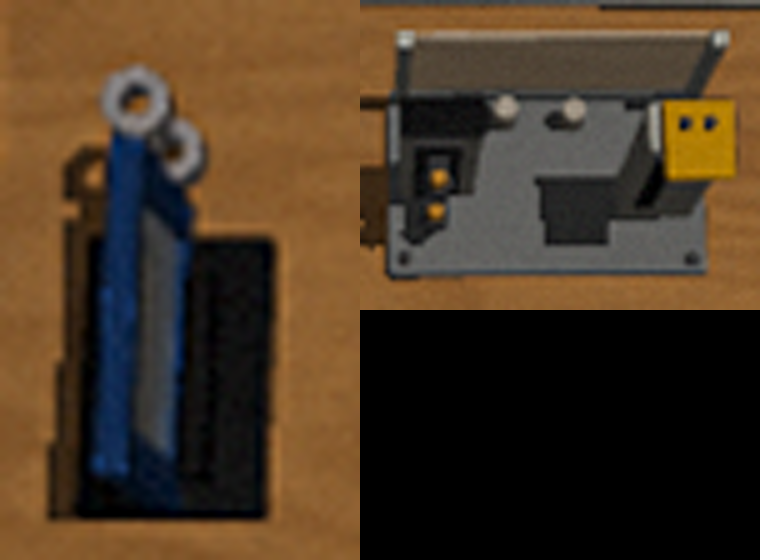

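The crop shows the upper socket ring at (137,102). The top rail runs from (128,140) to (110,472). Both brass pintles are visible at (440,178) and (436,210), and the keeper rectangle is x 665–735, y 100–178.

```bash
python3 - <<'E'
from h import *
a=cam("top");b=cam("scene")
d=lambda x,y:((x+.5)/8-.5+175,(y+.5)/8-.5+170)
f=lambda x,y:((x-360+.5)/5-.5+255,(y+.5)/5-.5+140)
A=a["image"][:,:,::-1]
hsv=cv2.cvtColor(A,cv2.COLOR_BGR2HSV)
for n,p,z in(("sock",d(137,102),.147),("railfar",d(128,138),.162),("railnear",d(110,472),.162),("standbl",d(268,515),.012),("standtr",d(273,240),.012),("plL",f(388,275),.01),("plR",f(707,273),.01),("pu",f(440,178),.171),("pl",f(436,210),.076),("kTL",f(665,100),.205),("kTR",f(735,100),.205),("kBL",f(665,178),.205),("kBR",f(735,180),.205),("pinA",f(506,108),.032+.01),("pinB",f(573,110),.042)):
    print(n,np.round(ray(a,p,z)*1e3,1))
# brass mask both cams
for nm,c,roi in(("top",a,(262,165,20,25)),("scene",b,(270,170,40,60))):
    I=c["image"][:,:,::-1];x,y,w,h=roi;H=cv2.cvtColor(I,cv2.COLOR_BGR2HSV)[y:y+h,x:x+w]
    m=cv2.inRange(H,(10,140,90),(28,255,255));n,l,s,ce=cv2.connectedComponentsWithStats(m)
    for i in range(1,n):print(nm,s[i].tolist(),ce[i]+[x,y])
B=b["image"][:,:,::-1]
u=lambda I,s:cv2.resize(I,None,fx=s,fy=s,interpolation=cv2.INTER_CUBIC)
cv2.imwrite("pics/c2.png",u(B[150:270,185:355],4.5))
E
```

```text
sock [569.9 133.  147. ]
railfar [552.6 133.5 162. ]
railnear [425.1 135.6 162. ]
standbl [424.1  94.   12. ]
standtr [540.2  95.2  12. ]
plL [558.9 -78.3  10. ]
plR [ 562.  -293.6   10. ]
pu [ 588.4 -109.5  171. ]
pl [ 589.6 -109.2   76. ]
kTL [ 628.8 -241.9  205. ]
kTR [ 629.1 -283.4  205. ]
kBL [ 581.3 -241.2  205. ]
kBR [ 580.4 -282.4  205. ]
pinA [ 667.4 -156.5   42. ]
pinB [ 666.3 -201.4   42. ]
top [7, 9, 4, 3, 8] [270.5 175. ]
top [7, 16, 3, 3, 8] [269.875 181.875]
scene [11, 4, 4, 8, 26] [282.42307692 177.73076923]
scene [6, 6, 1, 1, 1] [276. 176.]
scene [2, 12, 1, 1, 1] [272. 182.]
scene [37, 14, 3, 4, 8] [308.375 185.25 ]
scene [10, 37, 4, 6, 21] [281.57142857 209.38095238]
scene [3, 39, 1, 1, 1] [273. 209.]
scene [6, 50, 2, 2, 3] [276.66666667 220.33333333]
```

View pics/c2.png

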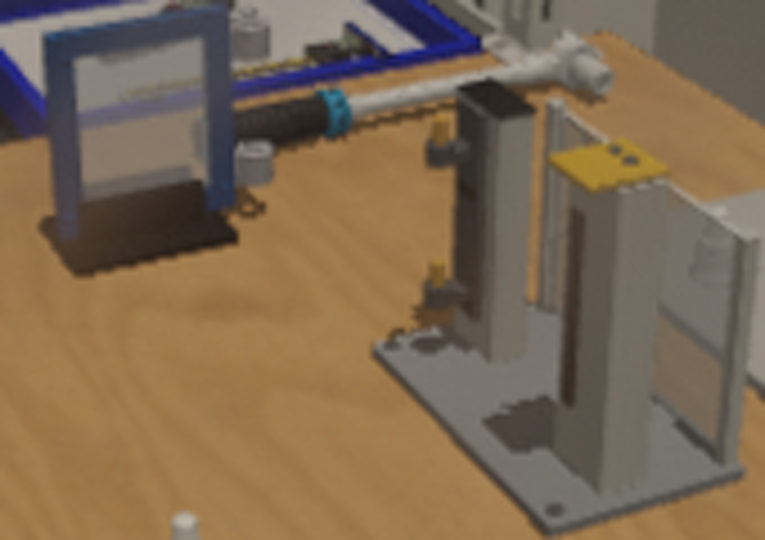

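Checks agree: the frame origin is about (590.5,-186), yaw about 0. Plate and keeper agree to 1 mm. The pintles are seen at about (589,-109.4). The door axis is at (570,133), and its x axis lies about -1° from world x, so the carry is nearly pure translation. Now grasp and lift.

```bash
python3 - <<'E'
from h import *
O=[np.pi,0,np.pi-0.016]
move_gripper(.05,50)
bot.movep([.507,.1343,.25],O)
bot.line_to([.507,.1343,.134],rate=.12,max_force=8)
print(telemetry.get_tool_pos(),telemetry.get_t())
f0=np.array(telemetry.get_force())
move_gripper(0,50)
print("gap",telemetry.get_finger_gap(),telemetry.get_grip_force(),np.array(telemetry.get_force())-f0)
bot.line_to([.507,.1343,.194],rate=.06,max_force=15)
bot.sleep(.2)
print(telemetry.get_tool_pos(),np.array(telemetry.get_force())-f0,telemetry.get_torque(),telemetry.get_t())
np.save("f0.npy",f0)
b=cam("scene");a=cam("top")
cv2.imwrite("pics/g1.png",np.hstack([cv2.resize(b["image"][120:240,150:270,::-1],(400,400)),cv2.resize(a["image"][140:240,160:260,::-1],(400,400))]))
E
```

```text
[0.50771233 0.13435139 0.13489337] 3.9417
gap 0.011188536979686612 49.999122619628906 [ 0.21142187 -0.26857939  0.75865294]
[0.50677889 0.13428679 0.19361149] [-0.72078658 -0.31005622 -1.64140965] [ 0.00979587 -0.02865099 -0.0324593 ] 5.95
```

View pics/g1.png

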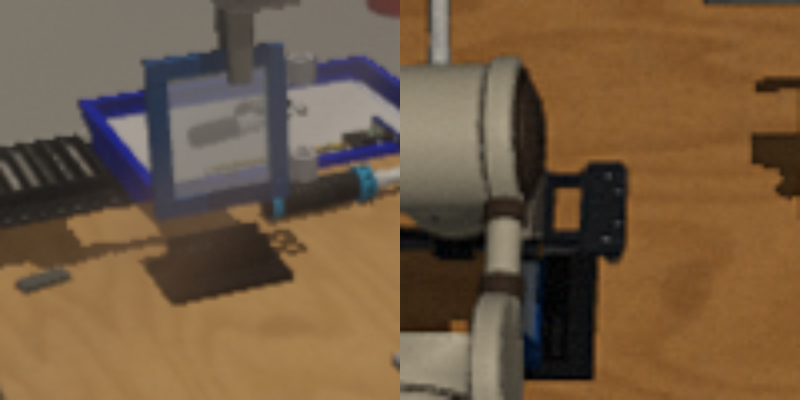

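The door is held upright and clear of the stand, with its sockets to the right. Now carry it to bring-in and then hover over the pintles.

```bash
python3 - <<'E'
from h import *
O=[np.pi,0,np.pi]
bot.line_to([.480,.1343,.197],rate=.15)
bot.line_to([.480,-.1094,.197],ori=O,rate=.15)
print(bot.line_to([.5260,-.1094,.194],ori=O,rate=.08,max_force=6))
bot.line_to([.5260,-.1094,.1865],ori=O,rate=.05,max_force=5)
bot.sleep(.2)
print(telemetry.get_tool_pos(),telemetry.get_force(),telemetry.get_t())
b=cam("scene");a=cam("top")
cv2.imwrite("pics/h1.png",np.hstack([cv2.resize(b["image"][150:230,240:310,::-1],(525,600),interpolation=cv2.INTER_CUBIC),cv2.resize(a["image"][150:230,250:286,::-1],(270,600),interpolation=cv2.INTER_CUBIC)]))
for c in(b,a):print(proj(c,[[.589,-.1094,.163],[.589,-.1094,.068],[.589,-.1094,.1725],[.589,-.1094,.1975]]))
E
```

```text
False
[ 0.5260363  -0.10945794  0.18668271] [-0.68944993  0.73785329 -2.13183292] 9.3833
[[282.89388952 178.44723061]
 [282.2624211  210.19421718]
 [282.95965148 175.14105697]
 [283.13509907 166.3204539 ]]
[[270.50198246 175.62210319]
 [269.80868966 182.29926057]
 [270.57670393 174.9024549 ]
 [270.77848418 172.95909349]]
```

View pics/h1.png

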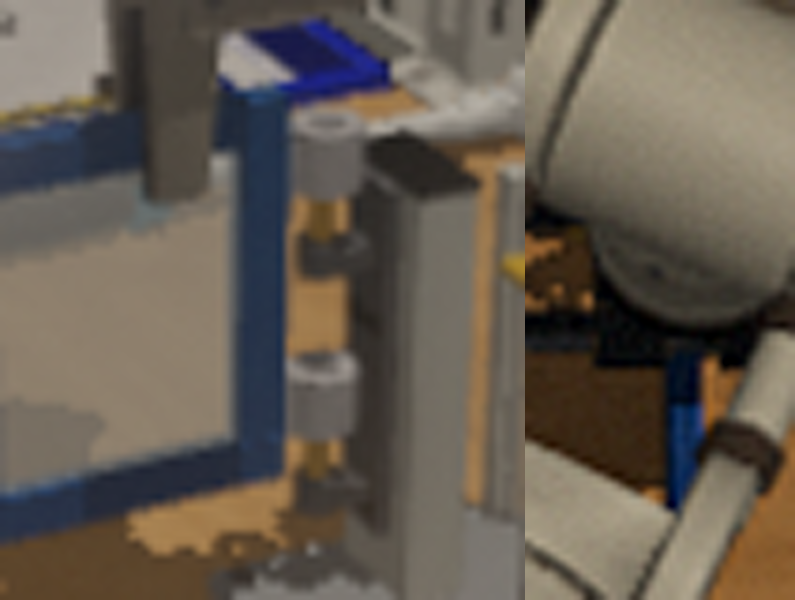

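The scene crop shows both sockets directly over the brass pintles, about 7 crop px (1 raw px, around 2.5 mm) too far right. I'll shift x by -2 mm and feel downward, with a small search.

```bash
cat >> h.py <<'E'
O=[np.pi,0,np.pi]
def probe(x,y,zt=.1665,mf=4):
    bot.line_to([x,y,.1865],ori=O,rate=.05,max_force=8)
    s=bot.line_to([x,y,zt],ori=O,rate=.025,max_force=mf)
    p=telemetry.get_tool_pos();f=np.array(telemetry.get_force())
    print(np.round([x*1e3,y*1e3,p[2]*1e3],2),s,np.round(f,2),np.round(telemetry.get_torque(),3),round(telemetry.get_t(),1),flush=True)
    return p[2]
E
python3 - <<'E'
from h import *
for dx,dy in((0,0),(0,2),(0,-2),(-1.5,0),(1.5,0)):
    z=probe(.524+dx/1e3,-.1094+dy/1e3)
    if z<.178: break
    bot.line_to([.524+dx/1e3,-.1094+dy/1e3,.1865],ori=O,rate=.05)
E
```

```text
[ 524.   -109.4   166.69] True [-1.45 -0.32  3.66] [ 0.118 -0.107 -0.005] 10.5
```

The door went in on the first try, down to the 45 mm home height. Release, back off upward and check.

```bash
python3 - <<'E'
from h import *
move_gripper(.04)
bot.sleep(.3)
print("f",telemetry.get_force(),telemetry.get_finger_gap())
bot.line_to([.524,-.1094,.27],rate=.15,max_force=6)
bot.line_to([.48,0.02,.27],rate=.2)
move_gripper(0,20)
print(telemetry.get_t(),telemetry.get_joints())
H=np.array([.588,-.1094])
for base in(np.pi,0):
  for t in(0,45,92):
    th=np.pi+np.radians(t);u=np.array([np.cos(th),np.sin(th)]);n=np.array([np.sin(th),-np.cos(th)])
    p=H+.095*u+.024*n;print(base,t,p,kin.solve_ik([*p,.165],[np.pi,0,base+np.radians(t)]))
b=cam("scene");a=cam("top")
cv2.imwrite("pics/r1.png",np.hstack([cv2.resize(b["image"][140:240,220:320,::-1],(400,400),interpolation=cv2.INTER_CUBIC),cv2.resize(a["image"][140:230,245:335,::-1],(400,400),interpolation=cv2.INTER_CUBIC)]))
E
```

```text
f [-0.32003197  0.76519191 -0.034592  ] 0.039668106869198916
13.7583 [-2.11553121e-01 -1.24513056e-01  1.77451138e+00  1.40028221e-03
  1.49373902e+00 -1.78265395e+00]
3.141592653589793 0 [ 0.493  -0.0854] [-0.41351402  0.00777281  1.85809011  0.          1.27572973 -1.98431035]
3.141592653589793 45 [ 0.50385429 -0.15960458] [-0.53561621  0.08167378  1.78155147  0.          1.2783674  -2.8918107 ]
3.141592653589793 92 [ 0.56733007 -0.20517972] [-5.47097797e-01  2.70386451e-01  1.56663877e+00 -4.44089210e-16
  1.30456744e+00  2.55958827e+00]
0 0 [ 0.493  -0.0854] [-4.13514021e-01  7.77280707e-03  1.85809011e+00 -4.44089210e-16
  1.27572973e+00  1.15728231e+00]
0 45 [ 0.50385429 -0.15960458] [-5.35616213e-01  8.16737819e-02  1.78155147e+00 -4.44089210e-16
  1.27836740e+00  2.49781950e-01]
0 92 [ 0.56733007 -0.20517972] [-0.5470978   0.27038645  1.56663877  0.          1.30456744 -0.58200438]
```

View pics/r1.png

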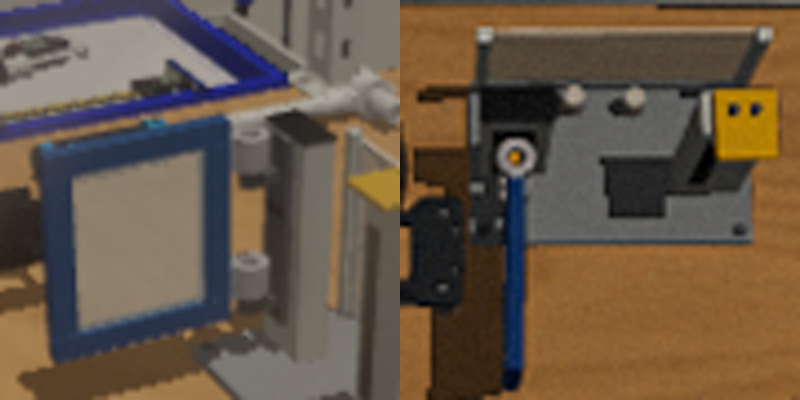

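The left crop shows both sockets seated on their shoulders. In the right crop the pintle tip sits in the ring at (516,157) and the leaf points at the robot, about 90° open. Now swing it shut from the outside face.

```bash
python3 - <<'E'
from h import *
H=np.array([.588,-.1094])
def P(t,d=.024,z=.165):
    th=np.pi+np.radians(t);u=np.array([np.cos(th),np.sin(th)]);n=np.array([np.sin(th),-np.cos(th)])
    return [*(H+.095*u+d*n),z],[np.pi,0,np.radians(t)]
p,o=P(0,.05,.27);bot.movep(p,o)
p,o=P(0,.05);bot.line_to(p,ori=o,rate=.12,max_force=5)
p,o=P(0,.028);bot.line_to(p,ori=o,rate=.05,max_force=4)
print(telemetry.get_t(),telemetry.get_force())
for t in list(range(6,85,6))+[86,88,90,91,92,93]:
    p,o=P(t);s=bot.line_to(p,ori=o,rate=.05 if t<80 else .02,max_force=6 if t<80 else 3)
    if s or t>80: print(t,s,np.round(telemetry.get_force(),2),round(telemetry.get_t(),1),flush=True)
    if s and t>80: break
    if s: print("early stop");break
b=cam("scene")
cv2.imwrite("pics/s1.png",cv2.resize(b["image"][140:270,230:360,::-1],(520,520),interpolation=cv2.INTER_CUBIC))
E
```

```text
18.0 [ 0.27906809 -0.38874245  0.37225157]
84 False [-0.06 -0.35  0.14] 23.4
86 False [0.28 0.54 1.11] 23.7
88 False [ 0.77  0.06 -0.74] 24.1
90 False [-0.45  0.2   0.29] 24.4
91 False [-0.33 -0.16  0.03] 24.6
92 False [0.07 0.31 1.43] 24.9
93 False [ 0.71  0.42 -0.66] 25.1
```

View pics/s1.png

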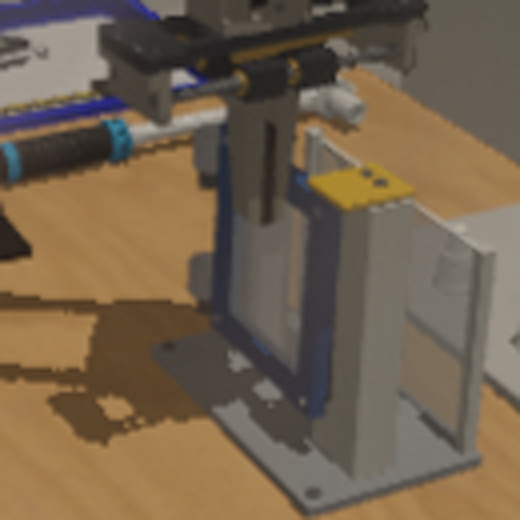

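The door looks nearly shut, with its free edge at the jamb under the keeper. I'll press forward gently until contact, retreat and measure the angle.

```bash
python3 - <<'E'
from h import *
p=np.array(telemetry.get_tool_pos())
s=bot.line_to([p[0]+.012,p[1],p[2]],rate=.012,max_force=4)
q=np.array(telemetry.get_tool_pos());print(s,p,q,telemetry.get_force())
bot.line_to([q[0]-.06,q[1],q[2]],rate=.06)
bot.line_to([.40,-.10,.30],rate=.2)
bot.movep([.3,.3,.35],[np.pi,0,np.pi/2])
bot.sleep(.5)
print(telemetry.get_t())
a=cam("top");b=cam("scene")
I=a["image"][:,:,::-1];H=cv2.cvtColor(I,cv2.COLOR_BGR2HSV);m=cv2.inRange(H,(100,80,30),(130,255,255));k=np.zeros_like(m);k[150:200,262:330]=m[150:200,262:330]
pts=[]
for x in range(275,316,2):
    r=np.flatnonzero(k[:,x])
    if len(r):pts.append(ray(a,(x,r[0]),.195)[:2])   # far edge of top rail
pts=np.array(pts);print(len(pts),np.degrees(np.arctan(np.polyfit(pts[:,1],pts[:,0],1)[0])),np.round(pts[::4]*1e3,1).tolist())
cv2.imwrite("pics/e1.png",np.hstack([cv2.resize(b["image"][140:270,230:360,::-1],(400,400),interpolation=cv2.INTER_CUBIC),cv2.resize(I[140:230,245:335],(400,400),interpolation=cv2.INTER_CUBIC)]))
E
```

```text
True [ 0.56900391 -0.20549742  0.16498192] [ 0.56994459 -0.20537536  0.16435295] [-0.91097123 -0.64023987  0.41604835]
29.9167
21 -0.8195800806634237 [[562.2, -122.1], [592.8, -145.8], [589.9, -169.6], [590.1, -193.3], [590.2, -217.1], [581.3, -240.7]]
```

View pics/e1.png

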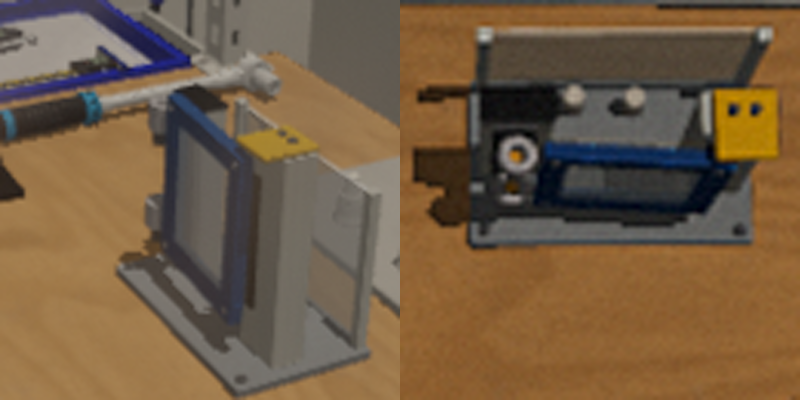

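The top crop shows the rail running (547,148)→(715,157), about 3° open, and the scene crop shows a slight gap at the jamb. The last press stopped early on force noise, so I'll press again more firmly.

```bash
python3 - <<'E'
from h import *
o=[np.pi,0,np.pi/2]
bot.movep([.47,-.2054,.25],o)
bot.line_to([.53,-.2054,.165],ori=o,rate=.15)
bot.line_to([.562,-.2054,.165],ori=o,rate=.06)
bot.sleep(.3);f0=np.array(telemetry.get_force())
for i in range(20):
    s=bot.line_to([.563+.001*i,-.2054,.165],ori=o,rate=.01,max_force=7)
    bot.sleep(.1);f=np.mean([telemetry.get_force() for _ in range(5)],0)-f0
    print(563+i,s,np.round(f,2))
    if s or f[0]<-2.5: break
q=np.array(telemetry.get_tool_pos());print(q,telemetry.get_t())
bot.line_to([q[0]-.05,q[1],q[2]],rate=.04)
bot.line_to([.40,-.10,.30],rate=.2)
bot.movep([.3,.3,.35],[np.pi,0,np.pi/2])
bot.sleep(.5)
print(telemetry.get_t())
a=cam("top");b=cam("scene")
cv2.imwrite("pics/e2.png",np.hstack([cv2.resize(b["image"][140:270,230:360,::-1],(400,400),interpolation=cv2.INTER_CUBIC),cv2.resize(a["image"][140:230,245:335,::-1],(400,400),interpolation=cv2.INTER_CUBIC)]))
E
```

```text
563 False [ 0.02  0.28 -1.05]
564 False [ 0.89  1.3  -0.81]
565 False [ 0.04  0.43 -1.63]
566 False [ 0.71  0.59 -1.07]
567 False [-0.95  0.97 -1.37]
568 False [ 0.05  0.68 -1.18]
569 False [-0.02 -0.39 -1.68]
570 False [ 0.9   0.66 -1.98]
571 False [-5.13  1.15  1.24]
[ 0.57041537 -0.20539262  0.164946  ] 36.95
41.6
```

View pics/e2.png

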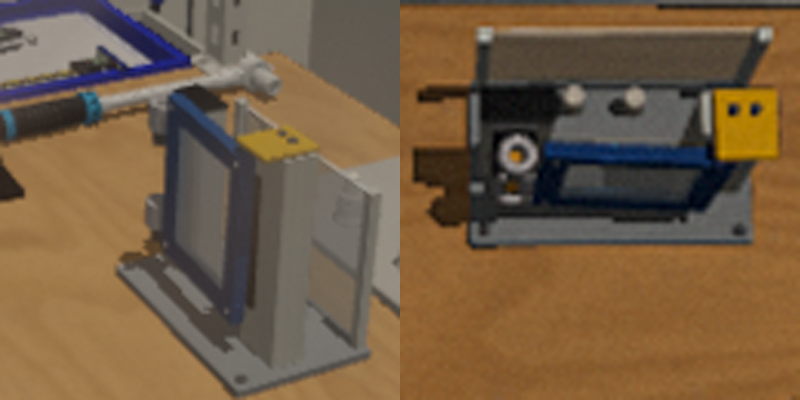

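Contact was firm this time (5 N at x = 0.570), and the crop shows the rail nearly level, (547,146)→(710,150). I'll check the angle numerically before handing in.

```bash
python3 - <<'E'
from h import *
a=cam("top");I=a["image"].astype(float)
w=I[:,:,2]-I[:,:,0]
def fit(rows,cols,z,thr):
    P=[]
    for x in cols:
        r=np.arange(*rows);g=w[r[0]:r[-1]+1,x].clip(0);g[g<thr]=0
        if g.sum()>0:P.append(ray(a,(x,(r*g).sum()/g.sum()),z)[:2])
    P=np.array(P);s,c=np.polyfit(P[:,1],P[:,0],1);print(len(P),"deg",np.degrees(np.arctan(s)),np.round(P[::4,:]*1e3,1).tolist())
np.set_printoptions(linewidth=200)
print(w[170:178,278:316:4].astype(int))
fit((171,177),range(281,314),.195,25)
E
```

```text
[[-11  -7  -6  -5  -5  -6  -3  -4  -4  -4]
 [ 15   3  -3  -8 -13  -8  -8  -7  -6   3]
 [ 72  44  44  37  26  25  13   1  -8   4]
 [ 84  70  71  73  62  67  53  43  53  25]
 [ 80  71  69  69  66  66  73  69  70  24]
 [ 45  54  60  77  73  76  72  71  66  24]
 [ 17  25  31  47  47  43  38  46  57  64]
 [ 24  15  -4   6   4  10  20  26  35  43]]
33 deg 1.3661845974965856 [[588.3, -139.8], [587.1, -151.7], [587.0, -163.6], [586.8, -175.5], [586.5, -187.4], [585.9, -199.2], [585.8, -211.1], [585.6, -223.0], [585.5, -234.8]]
```

The door is about 1.4° from shut (2.2° at worst, counting frame yaw error), inside the 4° limit. It's home, at rest and released, so I'm handing in.

```bash
python3 -c "
from plant import bot
print(bot.finish_job())"
```

```text
the job is handed in; nothing more can be done
None
```

The door hangs fully home on both pintles and is swung shut against the jamb under the keeper, about 1.4° off by camera measurement. I handed the job in after about 42 s of the 72 s allowed; no verdict came back.

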